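Extend and lock a telescopic sampling handle and lay it in its sterilising tray

TASK

Get the telescopic sampling handle ready for the steriliser, which must reach the whole inner tube: while the handle sits in its cradle, pull its front section straight out of the grip until the lock button clicks out of the hole on top. Then lift the handle out and lay it gently, still locked out and with the button up, flat into the empty cavity of the instrument tray that is cut to its outline, and let go. Leave the forceps and the stirring bar in the tray and the petri dish on the bench where they are.

Things in the scene. Friction and masses are not known exactly. Their poses are not given: they have to be found in the camera images.
- grip_mid (a point): Holding point of the telescopic handle: on its axis, 20 mm ahead of the middle of its ribbed black grip, near the balance point when extended. x runs along the handle to its rear, z up through the button side. The grip is a bar 24 mm wide and high, from 30 mm ahead (-x) to 70 mm behind (+x) this point. Handle 0.15 to 0.3 kg.
- handle: The handle itself, 194 mm long pushed in, 274 mm locked out; origin under the grip, 20 mm behind (+x) and 12 mm below grip_mid, same axes. Behind the grip an end flange 40 mm wide, 8 mm thick; ahead of it the grey lock housing, 40 mm wide, 32 mm long, flat top 14 mm over the axis. Underside flat, 12 mm below the axis.
- collar_mid (a point): Middle of the ribbed black pull collar at the front of the sliding section, on the handle's axis; 30 mm along the axis, 24 mm wide, 22 mm high: pinch its sides. A steel nose reaches 29 mm ahead (-x) of it; behind it a 14 mm steel tube runs into the lock housing. Gap from collar to housing: 10 mm plus joint shaft. Axes as grip_mid.
- shaft (a joint): How far the front section is pulled out (along -x of the handle), m: 0 fully in, starts at 0 to 0.025, button hole at 0.080, end stop 0.082. 2 to 4 N of drag; stays where left. Once the button is out it is locked within 2 mm of 0.080 both ways and a further pull meets a hard stop.
- button (a joint): How far the 10 mm round-topped steel lock button has risen, m: 0 while hidden in the tube, 0.007 when out of the round hole in the top of the lock housing (3 mm proud). The hole lies 46 mm ahead (-x) of grip_mid. A 2 to 3 N spring drives it out; pressing it in unlocks the front section.
- cradle_mid (a point): Where grip_mid lies while the handle sits in its cradle, 52 mm over the bench, axes as the handle's. The cradle's two saddles, 10 mm thick, 64 mm wide, stand 23 mm ahead (-x) and 63 mm behind (+x) of it; between them the grip is free on both sides down to the foot, 8 mm over the bench.
- cradle: The cradle, fixed: grey foot 126 x 90 x 8 mm, two aluminium saddles, top 40 mm over the bench, each with two upright 10 mm pins to 62 mm, 26 mm apart, between which the grip rests. The handle's flange and lock housing bear on the pins, so it cannot slide lengthways; it lifts straight up. Origin on the bench, 20 mm behind (+x) and 52 mm below cradle_mid.
- cavity_mid (a point): Where grip_mid lies when the locked-out handle lies home in the tray's empty cavity, 24 mm over the bench; x along the cavity to the rear end of the handle, z up. The cavity follows the extended outline with 3.5 mm of play all round; its floor is 12 mm over the bench. Pushed in, the handle's collar does not fit it.
- tray: Instrument tray, fixed: steel frame 326 x 148 x 34 mm, grey insert, top 30 mm over the bench. Origin on the bench, 20 mm behind (+x), 20 mm to -y and 24 mm below cavity_mid, same axes; the tray's centre is 79 mm ahead (-x) of it. Finger recesses by cavity_mid: from 25 mm ahead to 25 mm behind it, 39 mm out to each side, floor 5 mm over the bench.
- forceps: Steel forceps, 131 x 14 x 9 mm, loose in their own cavity in the tray; leave them there.
- stir_bar: White stirring bar, 40 x 10 x 10 mm, loose in its own cavity in the tray; leave it there.
- petri: Closed petri dish, 58 mm across, 16 mm high, on the bench behind the work; leave it there.

How it is judged (in metres and radians):
On the way, in this order (a step that is already met when the one before it is completed fails the run):
1. the front section is pulled out and the lock button has clicked out while the grip sits in the cradle (value of joint shaft above 0.077 m and value of joint button above 0.005 m and distance between grip_mid and cradle_mid below 0.012 m), for 0.2 s.
2. the handle is lifted out of the cradle, still locked out (distance between grip_mid and cradle_mid above 0.03 m and value of joint shaft above 0.077 m and value of joint button above 0.005 m), for 0.1 s.
At the end, for the whole second after the job is handed in: The handle lies home in its cavity: locked out (shaft over 77 mm, button over 5 mm out), its holding point within 7 mm of cavity_mid in plan and 3 mm in height, level and button up within 0.04 rad, in line with the tray within 0.06 rad, at rest (value of joint shaft above 0.077 m and value of joint button above 0.005 m and horizontal distance between grip_mid and cavity_mid below 0.007 m and z of grip_mid in the frame of cavity_mid between -0.003 and 0.003 m and angle between handle's own z axis and vertical below 0.04 rad and angle between the x axis of handle and the x axis of tray, either way round below 0.06 rad and linear speed of handle below 0.02 m/s); the robot touches nothing.
It fails at once if the forceps or the stirring bar are moved more than 10 mm (distance of any of forceps, stir_bar from where it was at the start of the episode above 0.01 m).
It fails at once if the petri dish is moved more than 20 mm (distance of petri from where it was at the start of the episode above 0.02 m).
It fails at once if the handle is rammed into the tray (more than 40 N) (contact force between handle and tray above 40 N).
It fails at once if the handle is let go while still more than 22 mm above its place in the tray (contact force between the fingers and handle below 0.1 N and horizontal distance between grip_mid and cavity_mid below 0.06 m and z of grip_mid in the frame of cavity_mid above 0.022 m).
It also fails if it takes over 54 s, if anything falls off the work surface, if the arm or the gripper's body presses on something with over 40 N, if the wrist force passes 120 N, or if a joint passes its speed limit or range.

ROBOT

A 6-joint arm with a two-finger parallel gripper is mounted at the origin on a cart in front of the work surface, level with it; the furniture and walls round the work are solid. World frame = base frame: x ahead of the robot, y to its left, z up, the work surface at z = 0. Lengths are in mm, angles in degrees, forces in N, time in s.
With the tool pointing down it reaches from about 350 to 850 mm from the base axis. Payload 8.1 kg.
Tool frame: the origin (TCP) lies between the finger pads; the fingertips stand 25 mm ahead of it and the grasp point (between the pads) lies 6 mm ahead of it (r.tcp_to_tips is the distance from the TCP to the fingertips, in mm); z points along the fingers, y is the line along which they close (so a half turn about z gives the same grasp; the last joint's range is limited). The gripper opens to 85 mm and grips with 20 to 120 N. Pads are 22 mm wide; open, the fingers measure 114 mm over their backs; the gripper's body (76 mm by 85 mm) begins 54 mm behind the grasp point. The pads swing forward as they close: fully open they stand 13 mm farther back than shut.
Start: joints at [71.711, 7.471, 85.268, -0, 87.261, -4.893], TCP at [138.983, 583.686, 256.292] pointing down, gripper open.
Joint ranges: [-169.43, 169.43], [-51.17, 129.36], [1.28, 143.12], [-76.62, 256.62], [0, 156.53], [-152.29, 152.29]. Speed limits (degrees/s): [136.94, 136.94, 159.86, 180, 180, 180].

INTERFACE

Orientations are given as [roll, pitch, yaw] about the fixed x, y, z axes, in that order (R = Rz(yaw) Ry(pitch) Rx(roll)).
In Python, from bench import r gives the robot as it stands.
- The arm moves only by the tool apply_moves, never from a script. Its arguments are lists of equal length, an entry for each row: "angular": the turn, a rotation vector about the world's x, y, z in units of 8 degrees (1.0 is 8 degrees), a list of three; "travel": the shift along the world's x, y, z in units of 40 mm (1.0 is 40 mm), a list of three; "jaw": the opening, from 0 (shut) to 1 (fully open). A call has 1 to 20 rows; each row shifts and turns the commanded pose from where the row before left it; what a row does not reach is not made up. A row lasts 1/8 s, in which the tool goes at most 62.5 mm and 10.7 degrees, less where a joint would pass 70% of its speed; a pose out of reach is approached as far as the arm can. A call is refused whole if a number of a shift passes 1 or a number of a turn 1, either way. A call with a gripper value outside its range is refused whole. The fingers move at their own pace and stop on an object; "force" is the grip in N (left out, the last holds). Time passes only in rows, so rows that do not move let the fingers close. It gives the time, the measured TCP pose, the force, the opening and the grip force at its end, in the units of the state.
- r.sense(): the state, without advancing time (a new reading comes with each control period).
- r.snapshot(name): name is "scene" or "top"; returns a dict with "color" (384x512x3 uint8, red, green, blue), "fx", "fy", "cx", "cy" (pixels), "R" (3x3) and "t" (3): a world point X has camera coordinates R X + t. Camera axes: x right, y down, z forward; pixel columns grow to the right and rows downward; lengths in mm; the calibration is good to about 2 mm. A picture is of the moment at which its call begins. There is no depth.
- r.hand_in(): hands the job in; it is judged then, once.
The state is a dict: "time": time; "joint_pos": joint angles; "qd": joint speeds; "joint_efforts": joint torques, N m; "tool_pos": TCP position; "tcp_rot": TCP orientation; "ft_force": force on the tool from outside, world axes, zero at the start; "wrist_torque": the same for the moment, N m; "finger_gap": finger opening in mm; "grip_force": force on a finger pad.
Only numpy, scipy, OpenCV 4.12 (cv2) and the standard library are available. Lean on these libraries where they do the work, as an engineer would, in place of code of your own. Each camera call takes 0.05 s, during which the arm holds its last target. There are 200 camera calls.

## Working session

There is one attempt and no reset: what is moved stays moved. The work goes in short steps, Python scripts to look and compute and a tool call to move; the robot and the scene stay as the last step left them, time stands still between calls to the robot, and variables do not carry over. Pictures are saved under pics/ and viewed, at most 10 in all, crops included, and the job is handed in when it is done.

Besides the shell and the picture viewer there is one more tool, called after "Call:" as name(argument=value, ...), one argument or row to a line, values as JSON. apply_moves: Moves the arm, as the interface text tells. Its arguments: {"type":"object","properties":{"angular":{"type":"array"},"travel":{"type":"array"},"jaw":{"type":"array"},"force":{"type":"number"}},"required":["angular","travel","jaw"]}

```bash
mkdir -p pics; cat > h.py <<'E'
import numpy as np,cv2
from bench import r
def snap(n,f):
    s=r.snapshot(n); cv2.imwrite('pics/'+f,s['color'][:,:,::-1]); return s
def ray(s,u,v,z):
    R=np.array(s['R']);t=np.array(s['t']);c=-R.T@t
    d=R.T@np.array([(u-s['cx'])/s['fx'],(v-s['cy'])/s['fy'],1]);return c+d*(z-c[2])/d[2]
E
python3 - <<'E'
from h import *
import pickle
a=snap('scene','s0.png');b=snap('top','t0.png');pickle.dump((a,b),open('0.pkl','wb'))
for s in(a,b):print(-np.array(s['R']).T@s['t'],s['fx'],np.array(s['R']).round(2).tolist())
print(r.sense())
E
```

```text
[171.6187068  452.46435172 675.93382716] 425.243535843316 [[-0.67, -0.74, 0.02], [-0.5, 0.44, -0.75], [0.55, -0.51, -0.66]]
[592.46263458 -11.34712329 923.08613681] 377.3335344915285 [[0.01, -1.0, -0.02], [-1.0, -0.01, -0.07], [0.07, 0.02, -1.0]]
{'time': 0.1, 'joint_pos': array([ 7.17119649e+01,  7.51012146e+00,  8.53229736e+01, -1.54187225e-05,
        8.72636261e+01, -4.89348036e+00]), 'qd': array([ 0.03434055, -0.15299119, -0.13643515,  0.04503448,  0.00265558,
       -0.05899983]), 'joint_efforts': array([ 8.19093002e-04, -5.70951140e+01, -5.01944733e+01, -2.61841051e-04,
        8.17223859e-03,  3.86624663e-06]), 'tool_pos': array([138.83021357, 583.24201123, 255.35682639]), 'tcp_rot': array([-1.79903630e+02, -8.23530809e-03,  1.66605439e+02]), 'ft_force': array([-0.24365933, -0.56681033, -0.41405111]), 'wrist_torque': array([ 0.02903751, -0.00704033, -0.03072343]), 'grip_force': 0.0, 'finger_gap': 85.40020129883307}
```

View pics/s0.png

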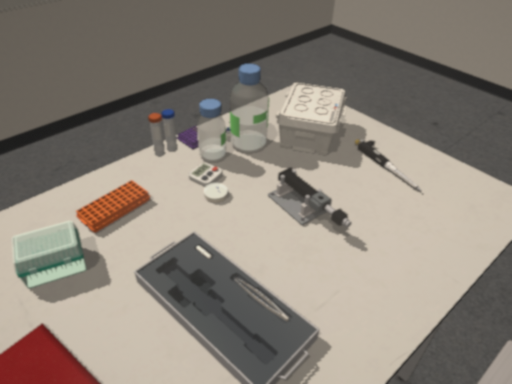

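View pics/t0.png

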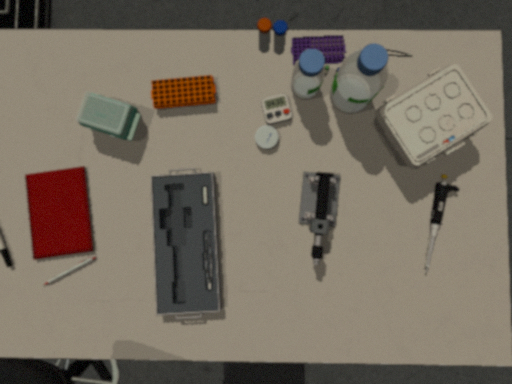

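Top view: the handle lies in its cradle around (322,200) with its collar at (318,245), pointing at the robot. The tray is around (186,243), with the empty cavity on its left half running from (173,187) to (178,295). The petri dish is at (267,137).

```bash
python3 - <<'E'
from h import *
import pickle
a,b=pickle.load(open('0.pkl','rb'))
c=b['color'][:,:,::-1]
f=lambda x0,x1,y0,y1,k:cv2.resize(c[y0:y1,x0:x1],None,fx=k,fy=k,interpolation=cv2.INTER_CUBIC)
A=f(145,225,165,325,3.75);B=f(285,355,165,271,5.6)[:600]
A=f(145,230,170,320,4);B=f(285,360,165,270,5.7)[:600]
B=cv2.copyMakeBorder(B,0,600-B.shape[0],0,0,0)
I=np.hstack([A,B]).astype(float)*1.8
cv2.imwrite('pics/c0.png',I.clip(0,255).astype(np.uint8));print(I.shape)
# tray outline: dark mask
g=cv2.cvtColor(c,cv2.COLOR_BGR2GRAY)
m=(g<95).astype(np.uint8);m[:,:140]=0;m[:,230:]=0;m[:165]=0;m[325:]=0
cs,_=cv2.findContours(m,0,2);k=max(cs,key=cv2.contourArea);q=cv2.minAreaRect(k);print(q)
for p in cv2.boxPoints(q):print(p,ray(b,*p,32).round(1))
E
```

```text
(600, 768, 3)
((187.9869842529297, 248.1880340576172), (149.16224670410156, 67.7328872680664), 87.61405944824219)
[151.04506 175.08145] [691.2 267.7  32. ]
[218.71922 172.26169] [699.5 105.9  32. ]
[224.92891 321.29462] [352.4  84.9  32. ]
[157.25475 324.11438] [343.5 242.1  32. ]
```

View pics/c0.png

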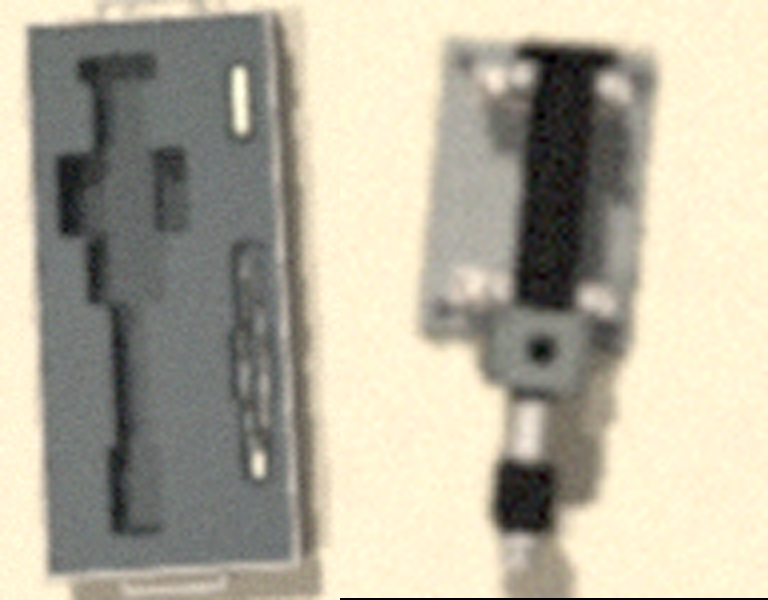

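The close crop shows the tray's corners at (27,27), (272,15), (298,560) and (50,575). The hole in the lock housing is at (541,349), the collar's centre at (525,495), and the rear end of the grip at (565,65).

```bash
python3 - <<'E'
from h import *
import pickle
a,b=pickle.load(open('0.pkl','rb'))
T=lambda x,y,z:ray(b,145+x/4,170+y/4,z)
H=lambda x,y,z:ray(b,285+(x-340)/5.7,165+y/5.7,z)
c=[T(*p,34) for p in((27,27),(272,15),(298,560),(50,575))]
for p in c:print(p.round(1))
print('len',np.linalg.norm(c[0]-c[3]),np.linalg.norm(c[0]-c[1]))
d=(c[0]-c[3]+c[1]-c[2])[:2];d/=np.linalg.norm(d);n=np.array([-d[1],d[0]]);ce=np.mean(c,0)[:2]
print('yaw',np.degrees(np.arctan2(d[1],d[0])),'centre',ce,'cav',ce+79*d,'or incl. 20 lateral',ce+79*d+0*n)
# cavity features: flange ends, recess ends, at top 30
for p in((80,60),(155,55),(60,158),(183,148),(62,235),(187,228),(112,530),(160,530)):print('cav feat',p,T(*p,30).round(1))
hole=H(541,349,66);rear=H(565,65,64);col=H(525,495,63);fr=H(548,303,64)
print(hole,rear,col,fr)
e=(rear-col)[:2];e/=np.linalg.norm(e);print('hyaw',np.degrees(np.arctan2(e[1],e[0])),'grip_mid from hole',hole[:2]+46*e,'from rear',rear[:2]-70*e,'col-hole',(hole-col)[:2]@e)
for v in(460,530):print(H(525,v,63))
E
```

```text
[687.  265.2  34. ]
[695.6 119.2  34. ]
[378.4  97.7  34. ]
[367.6 241.7  34. ]
len 320.2497989124183 146.23918011832595
yaw 4.045285248088808 centre [532.15167487 180.96262794] cav [610.95485465 186.53567529] or incl. 20 lateral [610.95485465 186.53567529]
cav feat (80, 60) [668.  234.1  30. ]
cav feat (155, 55) [671.4 189.2  30. ]
cav feat (60, 158) [609.4 244.3  30. ]
cav feat (183, 148) [616.2 171.1  30. ]
cav feat (62, 235) [563.9 241.7  30. ]
cav feat (187, 228) [568.9 167.6  30. ]
cav feat (112, 530) [392.9 207.3  30. ]
cav feat (160, 530) [393.3 179.2  30. ]
[ 575.03966251 -130.51680757   66.        ] [ 688.39542239 -140.32121542   64.        ] [ 517.38103003 -124.65191116   63.        ] [ 593.24266301 -133.56022473   64.        ]
hyaw -5.23514536028067 grip_mid from hole [ 620.8477789  -134.71400585] from rear [ 618.6874192  -133.93417456] col-hole 57.95324957192173
[ 531.12195483 -124.63762006   63.        ]
[ 503.67075602 -124.66617038   63.        ]
```

Call:
apply_moves(
  angular=[
    [0,0,0.057],
    [0,0,0.057],
    [0,0,0.057],
    [0,0,0.057],
    [0,0,0.057],
    [0,0,0.057],
    [0,0,0.057],
    [0,0,0.057],
    [0,0,0.057],
    [0,0,0.057],
    [0,0,0.057],
    [0,0,0.057],
    [0,0,0.057],
    [0,0,0.057],
    [0,0,0.057],
    [0,0,0.057],
    [0,0,0.057],
    [0,0,0.057],
    [0,0,0],
  ],
  travel=[
    [0.525,-0.984,-0.13],
    [0.525,-0.984,-0.13],
    [0.525,-0.984,-0.13],
    [0.525,-0.984,-0.13],
    [0.525,-0.984,-0.13],
    [0.525,-0.984,-0.13],
    [0.525,-0.984,-0.13],
    [0.525,-0.984,-0.13],
    [0.525,-0.984,-0.13],
    [0.525,-0.984,-0.13],
    [0.525,-0.984,-0.13],
    [0.525,-0.984,-0.13],
    [0.525,-0.984,-0.13],
    [0.525,-0.984,-0.13],
    [0.525,-0.984,-0.13],
    [0.525,-0.984,-0.13],
    [0.525,-0.984,-0.13],
    [0.525,-0.984,-0.13],
    [0,0,0],
  ],
  jaw=[1,1,1,1,1,1,1,1,1,1,1,1,1,1,1,1,1,1,1],
  force=30,
)

```text
time: 2.48
tool_pos: [517.1, -127.1, 161.5]
tcp_rot: [-180.0, -0.1, 174.6]
ft_force: [0.3, -0.1, -0.2]
finger_gap: 85.4
grip_force: 0.0
```

Call:
apply_moves(
  angular=[
    [0,0,0],
    [0,0,0],
    [0,0,0],
    [0,0,0],
    [0,0,0],
    [0,0,0],
    [0,0,0],
    [0,0,0],
    [0,0,0],
  ],
  travel=[
    [0,0.06,-0.65],
    [0,0,-0.65],
    [0,0,-0.65],
    [0,0,-0.65],
    [0,0,0],
    [0,0,0],
    [0,0,0],
    [0,0,0],
    [0,0,0],
  ],
  jaw=[1,1,1,0.6,0.2,0.2,0.2,0.2,0.2],
  force=30,
)

```text
time: 3.6
tool_pos: [517.8, -122.7, 59.7]
tcp_rot: [-180.0, 0.1, 174.8]
ft_force: [-0.0, -1.4, 3.7]
finger_gap: 23.5
grip_force: 33.0
```

Call:
apply_moves(
  angular=[
    [0,0,0],
    [0,0,0],
    [0,0,0],
    [0,0,0],
    [0,0,0],
    [0,0,0],
    [0,0,0],
  ],
  travel=[
    [-0.2,0.018,0],
    [-0.3,0.027,0],
    [-0.3,0.027,0],
    [-0.3,0.027,0],
    [-0.2,0.018,0],
    [-0.15,0.0135,0],
    [0,0,0],
  ],
  jaw=[0.2,0.2,0.2,0.2,0.2,0.2,0.2],
)

```text
time: 4.47
tool_pos: [458.0, -117.2, 58.5]
tcp_rot: [-180.0, -0.1, 174.8]
ft_force: [-1.9, -0.3, 4.4]
finger_gap: 23.3
grip_force: 32.1
```

Call:
apply_moves(
  angular=[
    [0,0,0],
    [0,0,0],
    [0,0,0],
    [0,0,0],
    [0,0,0],
  ],
  travel=[
    [-0.025,0.002,0],
    [-0.025,0.002,0],
    [-0.025,0.003,0],
    [0,0,0],
    [0,0,0],
  ],
  jaw=[0.2,0.2,0.2,0.2,0.2],
)

```text
time: 5.1
tool_pos: [455.7, -116.9, 58.5]
tcp_rot: [-180.0, -0.0, 174.8]
ft_force: [-0.9, -3.2, 2.6]
finger_gap: 23.7
grip_force: 32.0
```

```bash
python3 - <<'E'
from h import *
s=r.snapshot('top');c=s['color'][165:290,285:365,::-1]
print(r.sense()['ft_force'])
cv2.imwrite('pics/p1.png',(cv2.resize(c,None,fx=4.8,fy=4.8,interpolation=2)*1.8).clip(0,255).astype(np.uint8))
E
```

```text
[-0.26922942 -2.58979248  1.77451084]
```

View pics/p1.png

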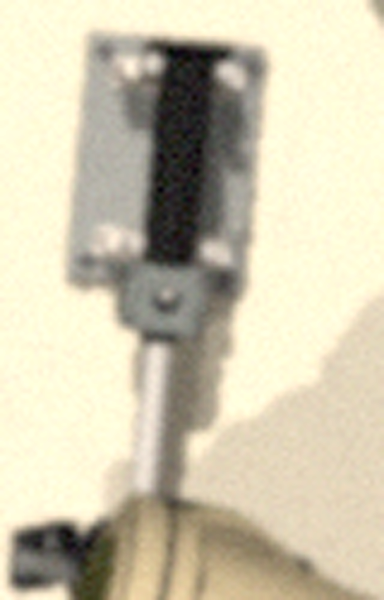

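The hole at (165,295) has gone from black to bright steel, so the button seems to have come out. I'll pull a little further and see whether it stops hard.

Call:
apply_moves(
  angular=[
    [0,0,0],
    [0,0,0],
    [0,0,0],
    [0,0,0],
    [0,0,0],
  ],
  travel=[
    [-0.025,0.002,0],
    [-0.025,0.002,0],
    [-0.025,0.003,0],
    [0,0,0],
    [0,0,0],
  ],
  jaw=[0.2,0.2,0.2,0.2,0.2],
)

```text
time: 5.78
tool_pos: [453.1, -116.6, 58.7]
tcp_rot: [-180.0, 0.0, 174.8]
ft_force: [2.8, -2.4, 0.5]
finger_gap: 23.5
grip_force: 31.8
```

Call:
apply_moves(
  angular=[
    [0,0,0],
    [0,0,0],
    [0,0,0],
    [0,0,0],
  ],
  travel=[
    [-0.025,0.002,0],
    [-0.025,0.002,0],
    [0,0,0],
    [0,0,0],
  ],
  jaw=[0.2,0.2,0.2,0.2],
)

```text
time: 6.28
tool_pos: [451.4, -116.5, 58.9]
tcp_rot: [-180.0, 0.1, 174.8]
ft_force: [4.1, -2.3, -0.1]
finger_gap: 23.3
grip_force: 31.6
```

Call:
apply_moves(
  angular=[
    [0,0,0],
    [0,0,0],
    [0,0,0],
    [0,0,0],
  ],
  travel=[
    [-0.025,0.002,0],
    [-0.05,0.004,0],
    [0,0,0],
    [0,0,0],
  ],
  jaw=[0.2,0.2,0.2,0.2],
)

```text
time: 6.78
tool_pos: [450.7, -116.8, 60.1]
tcp_rot: [-180.0, 0.4, 174.8]
ft_force: [13.5, -2.4, -2.2]
finger_gap: 23.6
grip_force: 31.2
```

```bash
python3 - <<'E'
from h import *
s=r.snapshot('top');c=s['color'][165:290,285:365,::-1]
a=r.snapshot('scene');d=a['color'][150:260,250:380,::-1]
print(r.sense()['ft_force'])
f=lambda c,k:cv2.resize(c,None,fx=k,fy=k,interpolation=2)
A=f(c,4);B=f(d,3.8);B=cv2.copyMakeBorder(B,0,500-B.shape[0],0,0,0)[:500]
cv2.imwrite('pics/p2.png',(np.hstack([A,B][:1]+[B])[:500,:800]*1.8).clip(0,255).astype(np.uint8))
E
```

```text
[13.10997938 -2.58786221 -1.35764511]
```

View pics/p2.png

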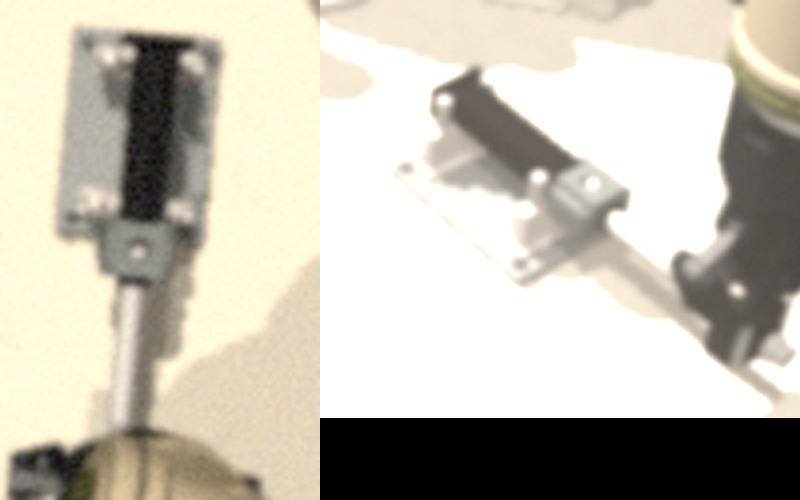

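The button shows bright in both views, at (138,252) and (593,185), and the pull has met a hard stop. I'll push back gently to check that it is locked.

Call:
apply_moves(
  angular=[
    [0,0,0],
    [0,0,0],
    [0,0,0],
    [0,0,0],
    [0,0,0],
    [0,0,0],
  ],
  travel=[
    [0.04,-0.004,0],
    [0.04,-0.004,0],
    [0.04,-0.004,0],
    [0.04,-0.004,0],
    [0,0,0],
    [0,0,0],
  ],
  jaw=[0.2,0.2,0.2,0.2,0.2,0.2],
)

```text
time: 7.62
tool_pos: [454.0, -116.8, 58.5]
tcp_rot: [180.0, -0.0, 174.8]
ft_force: [-3.0, -2.0, 3.1]
finger_gap: 23.2
grip_force: 32.0
```

Call:
apply_moves(
  angular=[
    [0,0,0],
    [0,0,0],
    [0,0,0],
    [0,0,0],
  ],
  travel=[
    [0.04,-0.004,0],
    [0.04,-0.004,0],
    [0,0,0],
    [0,0,0],
  ],
  jaw=[0.2,0.2,0.2,0.2],
)

```text
time: 8.12
tool_pos: [457.2, -117.1, 58.5]
tcp_rot: [180.0, -0.0, 174.8]
ft_force: [-4.8, -1.6, 3.7]
finger_gap: 23.4
grip_force: 32.0
```

Call:
apply_moves(
  angular=[
    [0,0,0],
    [0,0,0],
    [0,0,0],
    [0,0,0],
  ],
  travel=[
    [0.04,-0.004,0],
    [0.04,-0.004,0],
    [0,0,0],
    [0,0,0],
  ],
  jaw=[0.2,0.2,0.2,0.2],
)

```text
time: 8.62
tool_pos: [458.8, -117.1, 57.6]
tcp_rot: [180.0, -0.3, 174.8]
ft_force: [-10.1, -2.9, 3.1]
finger_gap: 23.6
grip_force: 32.2
```

```bash
python3 - <<'E'
from h import *
s=r.snapshot('top');c=s['color'][205:245,300:340,::-1]
cv2.imwrite('pics/p3.png',(cv2.resize(c,None,fx=9,fy=9,interpolation=2)*1.5).clip(0,255).astype(np.uint8))
E
```

```text
(no output)
```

View pics/p3.png

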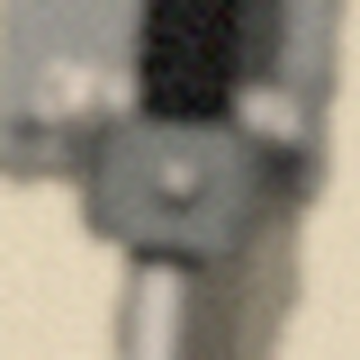

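The button is still proud and bright at (178,178), and pushing back meets about -10 N, so it is locked. I'll release, rise and move over the grip.

Call:
apply_moves(
  angular=[
    [0,0,0],
    [0,0,0],
    [0,0,0],
    [0,0,0],
    [0,0,0],
    [0,0,0],
    [0,0,0],
    [0,0,0],
    [0,0,0],
    [0,0,0],
    [0,0,0],
  ],
  travel=[
    [-0.06,0.005,0],
    [0,0,0],
    [0,0,0],
    [0,0,0.8],
    [0,0,0.9],
    [0.9,-0.08,0.2],
    [0.9,-0.08,0],
    [0.9,-0.08,0],
    [0.9,-0.08,0],
    [0.4,-0.03,0],
    [0,0,0],
  ],
  jaw=[0.2,1,1,1,1,1,1,1,1,1,1],
)

```text
time: 10.05
tool_pos: [619.2, -131.1, 134.4]
tcp_rot: [180.0, 0.0, 174.8]
ft_force: [-0.2, 0.5, 0.6]
finger_gap: 85.3
grip_force: 0.0
```

Call:
apply_moves(
  angular=[
    [0,0,0],
    [0,0,0],
    [0,0,0],
    [0,0,0],
    [0,0,0],
    [0,0,0],
    [0,0,0],
    [0,0,0],
    [0,0,0],
    [0,0,0],
  ],
  travel=[
    [0.045,-0.025,-0.2],
    [0,0,-0.5],
    [0,0,-0.5],
    [0,0,-0.4],
    [0,0,-0.16],
    [0,0,0],
    [0,0,0],
    [0,0,0],
    [0,0,0],
    [0,0,0],
  ],
  jaw=[0.8,0.8,0.8,0.8,0.6,0.2,0.2,0.2,0.2,0.2],
  force=50,
)

```text
time: 11.3
tool_pos: [620.4, -133.1, 65.0]
tcp_rot: [-179.9, 0.0, 174.8]
ft_force: [-2.2, -5.6, -0.0]
finger_gap: 22.7
grip_force: 51.7
```

Call:
apply_moves(
  angular=[
    [0,0,0],
    [0,0,0],
    [0,0,0],
    [0,0,0],
    [0,0,0],
    [0,0,0],
    [0,0,0],
  ],
  travel=[
    [0,0,0.15],
    [0,0,0.3],
    [0,0,0.5],
    [0,0,0.7],
    [0,0,0.7],
    [0,0,0.15],
    [0,0,0],
  ],
  jaw=[0.2,0.2,0.2,0.2,0.2,0.2,0.2],
)

```text
time: 12.18
tool_pos: [620.5, -132.0, 164.6]
tcp_rot: [180.0, 0.1, 174.8]
ft_force: [-0.9, 0.1, -1.9]
finger_gap: 23.3
grip_force: 51.5
```

```bash
python3 - <<'E'
from h import *
import pickle
s=r.snapshot('top');c=s['color'][165:295,280:370,::-1]
a=r.snapshot('scene');d=a['color'][110:250,230:390,::-1]
pickle.dump((a,s),open('1.pkl','wb'))
f=lambda c,k:cv2.resize(c,None,fx=k,fy=k,interpolation=2)
A=f(c,4);B=f(d,2.7);B=cv2.copyMakeBorder(B,0,520-B.shape[0],0,0,0)
I=np.hstack([A,B]);print(I.shape)
cv2.imwrite('pics/p4.png',(I*1.5).clip(0,255).astype(np.uint8))
E
```

```text
(520, 792, 3)
```

View pics/p4.png

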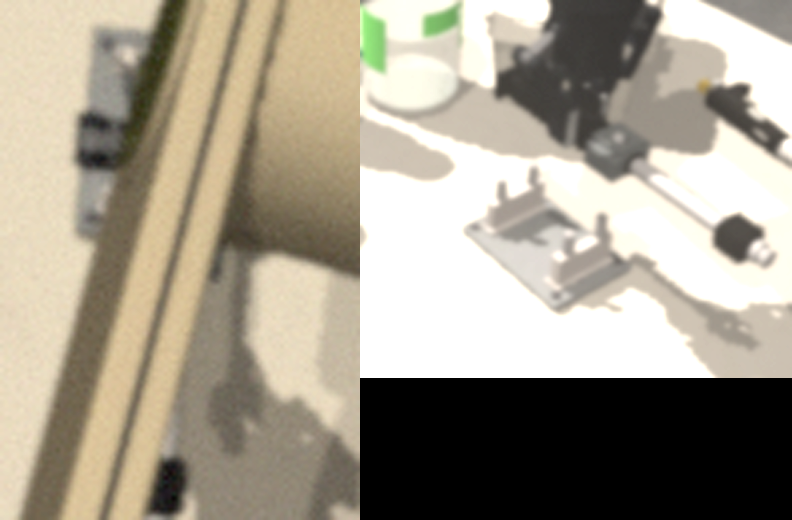

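The handle is out of the cradle in the fingers and still extended. The collar is at (738,238) in the scene crop, and part of it shows at (170,487) in the top crop. I'll check the pose in the hand.

```bash
python3 - <<'E'
from h import *
import pickle
a,b=pickle.load(open('1.pkl','rb'))
for z in(140,146,151,156):
    print(z,'scene collar',ray(a,230+(738-360)/2.7,110+238/2.7,z).round(1),'top collar x',ray(b,280+172/4,165+487/4,z).round(1),'right edge',ray(b,280+187/4,165+487/4,z).round(1))
e=np.radians(-5.2);print('expected if TCP=grip_mid',620.5-167*np.cos(e),-132-167*np.sin(e))
a0,_=pickle.load(open('0.pkl','rb'));print(np.abs(a0['t']-a['t']))
E
```

```text
140 scene collar [ 461.2 -125.5  140. ] top collar x [ 453.7 -125.9  140. ] right edge [ 453.8 -133.5  140. ]
146 scene collar [ 457.9 -119.   146. ] top collar x [ 454.7 -125.   146. ] right edge [ 454.8 -132.5  146. ]
151 scene collar [ 455.2 -113.7  151. ] top collar x [ 455.6 -124.3  151. ] right edge [ 455.7 -131.8  151. ]
156 scene collar [ 452.5 -108.3  156. ] top collar x [ 456.5 -123.5  156. ] right edge [ 456.6 -131.   156. ]
expected if TCP=grip_mid 454.1873054311329 -116.86435910697071
[0. 0. 0.]
```

Call:
apply_moves(
  angular=[
    [0,0,0],
    [0,0,0.1],
    [0,0,0.1],
    [0,0,0.1],
    [0,0,0.1],
    [0,0,0.15],
    [0,0,0.15],
    [0,0,0.15],
    [0,0,0.1],
    [0,0,0.1],
    [0,0,0.1],
    [0,0,0],
    [0,0,0],
    [0,0,0],
    [0,0,0],
    [0,0,0],
  ],
  travel=[
    [0,0.2,0],
    [-0.1,0.5,0],
    [-0.1,0.75,0],
    [-0.1,0.8,0],
    [-0.1,0.8,0],
    [-0.1,0.8,0],
    [-0.1,0.8,-0.1],
    [-0.1,0.8,-0.2],
    [-0.1,0.8,-0.3],
    [0,0.8,-0.3],
    [0,0.8,-0.3],
    [0,0.41,-0.2],
    [0,0.2,0],
    [0,0,0],
    [0,0,0],
    [0,0,0],
  ],
  jaw=[0.2,0.2,0.2,0.2,0.2,0.2,0.2,0.2,0.2,0.2,0.2,0.2,0.2,0.2,0.2,0.2],
)

```text
time: 14.28
tool_pos: [588.6, 205.3, 108.8]
tcp_rot: [-180.0, 0.0, -176.1]
ft_force: [-0.3, -0.3, -1.4]
finger_gap: 22.9
grip_force: 51.4
```

```bash
python3 - <<'E'
from h import *
import pickle
s=r.snapshot('top');c=s['color'][165:325,140:240,::-1]
a=r.snapshot('scene');d=a['color'][205:384,100:330,::-1]
pickle.dump((a,s),open('2.pkl','wb'))
f=lambda c,k:cv2.resize(c,None,fx=k,fy=k,interpolation=2)
A=f(c,3);B=f(d,2.1);B=cv2.copyMakeBorder(B,0,480-B.shape[0],0,0,0)
I=np.hstack([A,B]);print(I.shape)
cv2.imwrite('pics/p5.png',(I*1.6).clip(0,255).astype(np.uint8))
E
```

```text
(480, 783, 3)
```

View pics/p5.png

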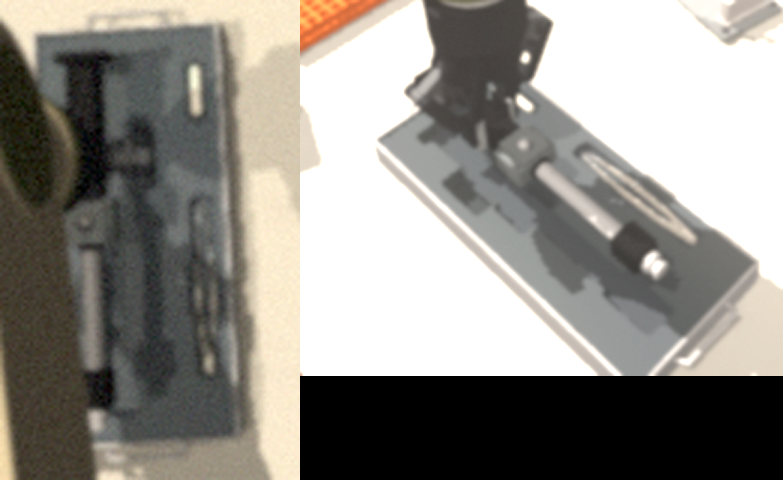

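The handle hangs over the tray with the button up at (85,222). The tube is at (92,300), the collar's right edge at (113,390), and the flange's rear edge at about (83,57).

```bash
python3 - <<'E'
from h import *
import pickle
a,b=pickle.load(open('2.pkl','rb'))
H=lambda x,y,z:ray(b,140+x/3,165+y/3,z)[:2]
d=np.array([np.cos(np.radians(4)),np.sin(np.radians(4))]);n=np.array([-d[1],d[0]]);c=np.array([589.6,205.5])
for nm,p,z in(('button -46,0',(85.5,222),112),('flange rear 78',(83,56),108),('fl L',(57,60),108),('fl R',(110,57),108),('tube axis top',(91.5,255),103),('tube2',(92.5,350),103),('collar R y-12',(114,390),97),('collar ctr -167',(100,388),107),('nose tip -196',(97,430),96)):
    q=H(*p,z)-c;print(nm,(q@d).round(1),(q@n).round(1))
# scene: button, collar
S=lambda x,y,z:ray(a,100+(x-300)/2.1,205+y/2.1,z)[:2]
for nm,p,z in(('button',(523,144),112),('collar',(634,244),96)):
    q=S(*p,z)-c;print('scene',nm,(q@d).round(1),(q@n).round(1))
E
```

```text
button -46,0 -45.0 -1.8
flange rear 78 74.7 -3.8
fl L 72.9 15.2
fl R 72.7 -23.5
tube axis top -69.2 -2.8
tube2 -136.8 -0.7
collar R y-12 -167.0 -13.4
collar ctr -167 -163.1 -5.9
nose tip -196 -194.8 0.3
scene button -47.1 3.1
scene collar -163.9 -0.8
```

Call:
apply_moves(
  angular=[
    [0,0,0],
    [0,0,0],
    [0,0,0],
    [0,0,0],
    [0,0,0],
    [0,0,0],
  ],
  travel=[
    [0,0.033,-0.2],
    [0,0,-0.4],
    [0,0,-0.4],
    [0,0,-0.2],
    [0,0,-0.07],
    [0,0,0],
  ],
  jaw=[0.2,0.2,0.2,0.2,0.2,0.2],
)

```text
time: 15.12
tool_pos: [588.3, 207.5, 57.5]
tcp_rot: [-180.0, 0.0, -176.0]
ft_force: [0.8, 0.1, -1.6]
finger_gap: 22.7
grip_force: 51.4
```

```bash
python3 - <<'E'
from h import *
import pickle
s=r.snapshot('top');c=s['color'][165:325,140:240,::-1]
a=r.snapshot('scene');d=a['color'][205:384,100:330,::-1]
pickle.dump((a,s),open('3.pkl','wb'))
f=lambda c,k:cv2.resize(c,None,fx=k,fy=k,interpolation=2)
A=f(c,3);B=f(d,2.1);B=cv2.copyMakeBorder(B,0,480-B.shape[0],0,0,0)
I=np.hstack([A,B])
cv2.imwrite('pics/p6.png',(I*1.6).clip(0,255).astype(np.uint8))
E
```

```text
(no output)
```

View pics/p6.png

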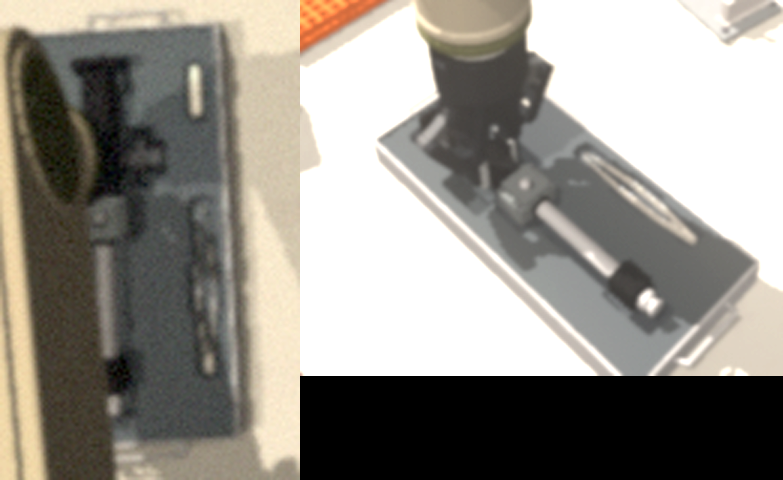

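Just over the cavity now: button at (101,220), flange's rear edge at (102,59), collar's right edge at (132,373).

```bash
python3 - <<'E'
from h import *
import pickle
a,b=pickle.load(open('3.pkl','rb'))
H=lambda x,y,z:ray(b,140+x/3,165+y/3,z)[:2]
d=np.array([np.cos(np.radians(4)),np.sin(np.radians(4))]);n=np.array([-d[1],d[0]]);c=np.array([589.6,205.5])
for nm,p,z in(('button -46,0',(101,220),61.5),('housing R -20',(128,220),58),('flange rear 78',(102,59),56),('fl L',(74,62),56),('fl R',(131,60),56),('collar R -167,-12',(132,373),46),('nose tip -196',(114,412),46)):
    q=H(*p,z)-c;print(nm,(q@d).round(1),(q@n).round(1))
S=lambda x,y,z:ray(a,100+(x-300)/2.1,205+y/2.1,z)[:2]
for nm,p,z in(('button',(525,184),61.5),('collar',(629,285),45)):
    q=S(*p,z)-c;print('scene',nm,(q@d).round(1),(q@n).round(1))
E
```

```text
button -46,0 -46.2 -0.3
housing R -20 -47.5 -20.0
flange rear 78 77.0 -4.9
fl L 76.0 16.9
fl R 74.9 -27.3
collar R -167,-12 -164.5 -15.2
nose tip -196 -193.0 -0.2
scene button -47.5 4.9
scene collar -164.9 3.7
```

Call:
apply_moves(
  angular=[
    [0,0,0],
    [0,0,0],
    [0,0,0],
    [0,0,0],
    [0,0,0],
  ],
  travel=[
    [0,0,-0.05],
    [0,0,-0.05],
    [0,0,-0.05],
    [0,0,-0.05],
    [0,0,0],
  ],
  jaw=[0.2,0.2,0.2,0.2,0.2],
)

```text
time: 15.85
tool_pos: [588.0, 207.4, 49.1]
tcp_rot: [-180.0, -0.0, -176.0]
ft_force: [-0.3, 0.5, -1.6]
finger_gap: 23.1
grip_force: 51.4
```

```bash
python3 - <<'E'
from h import *
import pickle
a,b=pickle.load(open('3.pkl','rb'))
S=lambda x,y,z:ray(a,100+(x-300)/2.1,205+y/2.1,z)
print(S(757,264,34),S(380,147,34))
E
```

```text
[374.74762651 104.07033716  34.        ] [674.96351976 268.5873391   34.        ]
```

No contact, and the underside is already below the insert's top, so it is entering the cavity.

Call:
apply_moves(
  angular=[
    [0,0,0],
    [0,0,0],
    [0,0,0],
    [0,0,0],
    [0,0,0],
    [0,0,0],
  ],
  travel=[
    [0,0,-0.05],
    [0,0,-0.05],
    [0,0,-0.05],
    [0,0,-0.05],
    [0,0,-0.03],
    [0,0,0],
  ],
  jaw=[0.2,0.2,0.2,0.2,0.2,0.2],
)

```text
time: 16.6
tool_pos: [588.1, 207.4, 40.2]
tcp_rot: [-180.0, -0.0, -176.0]
ft_force: [-0.3, 0.0, -2.3]
finger_gap: 23.4
grip_force: 51.4
```

Call:
apply_moves(
  angular=[
    [0,0,0],
    [0,0,0],
    [0,0,0],
    [0,0,0],
  ],
  travel=[
    [0,0,-0.025],
    [0,0,-0.025],
    [0,0,-0.025],
    [0,0,0],
  ],
  jaw=[0.2,0.2,0.2,0.2],
)

```text
time: 17.1
tool_pos: [588.2, 207.4, 37.3]
tcp_rot: [180.0, -0.0, -176.0]
ft_force: [-0.1, 0.8, -0.9]
finger_gap: 23.1
grip_force: 51.6
```

Call:
apply_moves(
  angular=[
    [0,0,0],
    [0,0,0],
    [0,0,0],
    [0,0,0],
    [0,0,0],
  ],
  travel=[
    [0,0,-0.02],
    [0,0,0],
    [0,0,0],
    [0,0,0],
    [0,0,0],
  ],
  jaw=[0.2,0.2,0.4,0.4,0.4],
)

```text
time: 17.73
tool_pos: [588.2, 207.4, 36.4]
tcp_rot: [180.0, 0.0, -176.0]
ft_force: [0.4, -0.1, -0.1]
finger_gap: 33.9
grip_force: 0.0
```

Released cleanly. I'll rise, clear the view and look.

Call:
apply_moves(
  angular=[
    [0,0,0],
    [0,0,0],
    [0,0,0],
    [0,0,0],
    [0,0,0],
    [0,0,0],
    [0,0,0],
    [0,0,0],
    [0,0,0],
    [0,0,0],
    [0,0,0],
    [0,0,0],
  ],
  travel=[
    [0,0,0.2],
    [0,0,0.5],
    [0,0,0.9],
    [0,0,0.9],
    [0,0,0.9],
    [0,-0.9,0.5],
    [0,-0.9,0],
    [0,-0.9,0],
    [0,-0.9,0],
    [0,-0.9,0],
    [0,-0.9,0],
    [0,0,0],
  ],
  jaw=[0.4,0.4,0.4,0.4,0.4,0.4,0.4,0.4,0.4,0.4,0.4,0.4],
)

```text
time: 19.23
tool_pos: [588.6, -11.0, 194.4]
tcp_rot: [-179.9, 0.1, -176.2]
ft_force: [-0.8, 1.2, -0.1]
finger_gap: 33.9
grip_force: 0.0
```

```bash
python3 - <<'E'
from h import *
import pickle
s=r.snapshot('top');c=s['color'][165:325,140:240,::-1]
a=r.snapshot('scene');d=a['color'][205:384,100:330,::-1]
pickle.dump((a,s),open('4.pkl','wb'))
f=lambda c,k:cv2.resize(c,None,fx=k,fy=k,interpolation=2)
A=f(c,3);B=f(d,2.1);B=cv2.copyMakeBorder(B,0,480-B.shape[0],0,0,0)
I=np.hstack([A,B])
cv2.imwrite('pics/p7.png',(I*1.8).clip(0,255).astype(np.uint8))
E
```

```text
(no output)
```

View pics/p7.png

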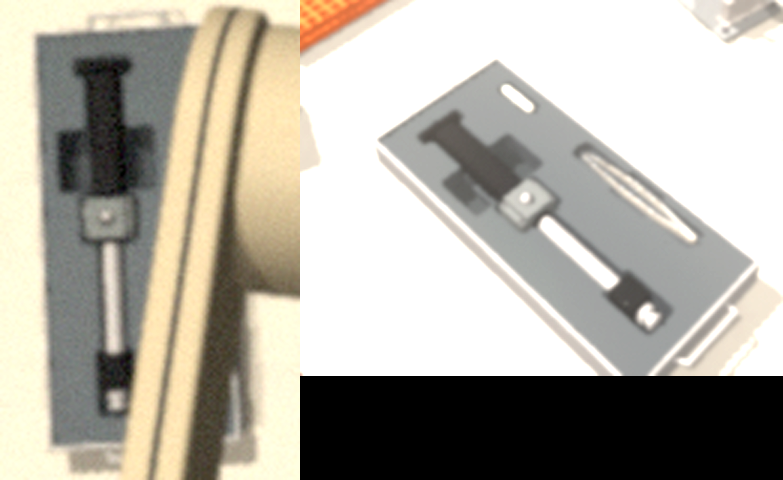

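The handle lies flat in its cavity, extended, with the button up at (105,216) in the top crop and (525,198) in the scene crop. The forceps and stirring bar are undisturbed, so I'll hand in.

```bash
python3 -c "
from bench import r
print(r.hand_in())"
```

```text
the job is handed in; nothing more can be done
None
```

The handle is locked out and lies flat in its tray cavity with the button up, and the gripper has let go and moved clear; the job is handed in (it returned no verdict), and the forceps and stirring bar look undisturbed in the last pictures, which did not cover the petri dish.

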